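# Lock a plaster mould in the clamping jig

## Robot

A 7-joint arm with a two-finger parallel gripper is mounted at the origin on a cart in front of the work surface, level with it; the furniture and walls round the work are solid. World frame = base frame: x ahead of the robot, y to its left, z up, the work surface at z = 0. Lengths are in m, angles in rad, forces in N, time in s.
With the tool pointing down it reaches from about 0.4 to 0.9 m from the base axis. Payload 5.5 kg.
Tool frame: the origin (TCP) lies between the finger pads; the fingertips stand 22 mm ahead of it and the grasp point (between the pads) lies 3 mm ahead of it; z points along the fingers, y is the direction in which the jaws open and shut (so a half turn about z gives the same grasp; the last joint's range is limited). The gripper opens to 92 mm and grips with 3 to 60 N. Pads are 19 mm wide; open, the fingers measure 130 mm over their backs; the gripper's body (75 mm by 190 mm) begins 47 mm behind the grasp point.
Start: joints at [-1.008, 0.501, -0.427, 1.55, 0.221, 1.138, -0.21], TCP at [0.192, 0.621, 0.249] pointing down, gripper open.
Joint ranges: [-2.88, 2.88], [-0.31, 2.03], [-1.54, 1.56], [0.2, 2.42], [-1.41, 4.55], [0.19, 2.02], [-2.57, 2.57]. Speed limits (rad/s): [2.57, 2.57, 3.14, 3.14, 3.14, 3.14, 3.14].

## Interface

Orientations are given as a unit quaternion [w, x, y, z].
In Python, from bench import bot gives the robot as it stands.
- The arm moves only by the shell command python3 -m handwheel 'ROWS' [FORCE]. ROWS is text: rows parted by semicolons, each of 7 numbers parted by spaces: the shift along the world's x, y, z in m, then the turn, a rotation vector about the world's x, y, z in degrees, then the gripper's target within -1 to 1 (fully open at 1, half-way at 0, shut at -1). In form: tx ty tz rx ry rz hand; .... A call has exactly 5 rows; each row shifts and turns the pose as measured when the row begins; what a row does not reach is not made up. A row lasts 1/10 s, in which the tool goes at most 50 mm and 8.59 degrees, less where a joint would pass 70% of its speed; a pose out of reach is approached as far as the arm can. A call with a gripper value outside its range is refused whole. The fingers move at their own pace and stop on an object; FORCE is the grip in N (left out, the last holds). Time passes only in rows, so rows that do not move let the fingers close, or fill a call up. It gives the time, the measured TCP pose, the force and the opening at its end, in the units of the state.
- bot.state(): the state, without advancing time (a new reading comes with each control period).
- bot.camera(name): name is "scene" or "top" or "wrist"; returns the picture (384x512x3 uint8, red, green, blue); there is no depth.
- bot.get_calibration(name): a dict with "K" (3x3 intrinsics, pixels), "distortion" ([k1, k2, p1, p2, k3] as OpenCV has them; the pictures are not rectified), "position" and "rotation" of the camera in the world. Camera axes: x right, y down, z forward; pixel columns grow to the right and rows downward; lengths in m; the calibration is good to about 2 mm. A picture is of the moment at which its call begins: read the wrist's pose just before it. get_calibration takes no time and is no camera call; for the wrist camera it gives the pose at the moment of the call.
- bot.sign_off(): hands the job in, once; it reports no verdict.
Trained networks look in the newest picture that a camera, given by its name, has taken for a name from the list of things; names that differ only in an ending like _2 or _b are one class to them, and where a whole thing is asked for, a point or a joint stands for the part that bears it (a point fixed in the world has none). Each returns a list of dicts, best first, with "confidence" (0 to 1); they miss things now and then, are a little off and sometimes report something else, mostly with a low value. They report only what shows in the picture. A call takes as long as a camera call. They do not tell look-alikes from the thing itself.
- bot.look_for(camera, thing): "extent" ([left, top, right, bottom] in pixels, round what is visible of it).
- bot.cut_out(camera, thing): "pixels" (384x512 bool, what is visible of it) and "extent" ([left, top, right, bottom] in pixels, round what is visible of it).
The state is a dict: "time": time; "joint_positions": joint angles; "joint_velocities": joint speeds; "joint_torque": joint torques, N m; "tcp_pos": TCP position; "tool_rot": TCP orientation; "ft_force": force on the tool from outside, world axes, zero at the start; "wrist_torque": the same for the moment, N m; "opening": finger opening in m.
Only numpy, scipy, OpenCV 4.12 (cv2) and the standard library are available. Lean on these libraries where they do the work, as an engineer would, in place of code of your own. Each camera call takes 0.05 s, during which the arm holds its last target. There are 200 camera calls.

## Task

With the fingertips, push the two-part plaster mould along between the jig's rails until it sits fully home against the wooden end stop. Then push the toggle clamp's black-handled lever over and down until it snaps past its dead point into lock, with the clamp's rubber foot pressing on the mould. Push only: do not pick up the mould, leave everything else where it is, and finish clear of everything.

Things in the scene. Friction and masses are not known exactly. Their poses are not given: they have to be found in the camera images.
- jig: fixed jig: plywood board 280x180x15 mm with two rails and an end stop. Origin on the table under the mould-side face of the stop, midway between the rails; x along the rails towards the stop and the clamp behind it, z up. Rails: from the stop 140 mm towards -x, 12 mm high above the board, 70 mm apart inside. A free wing of board lies at y +50 to +120 mm
- stop (a point): on the mould-side face of the end stop (wooden block 12x94x26 mm across the rails' end), on the centre line, at the board's top, 15 mm above the table; axes as the jig's. The mould is home when its centre lies 40 mm from here towards -x
- mould: loose two-part plaster mould, a white block 80 (x) x 64 (y) x 40 (z) mm, 0.25 to 0.5 kg, lying on the board between the rails with its x axis along the jig's, 20 to 50 mm short of the stop at the start. Origin at the centre of its underside
- clamp_arm: steel arm of the toggle clamp with a sprung rubber foot, driven by the lever. Origin on its hinge, 22 mm beyond the stop face, 77 mm above the table. Open, it stands 50 degrees up and leans over the rails (end 140 mm above the table), forming a V with the lever; locked, it lies about level and its foot, 60 mm from the hinge, presses on the middle of the mould
- lever_pivot (a point): hinge axis of the lever (along jig y), 64 mm beyond the stop face, 77 mm above the table, on the centre line between two steel cheek plates that reach up to 86 mm above the table and 80 mm beyond the stop face; axes as the jig's
- lever_grip (a point): point on the axis of the lever's black round handle (18 mm thick, from 31 to 109 mm from the pivot), 80 mm from the pivot; this is where to push, on the side that faces the arm, which becomes its top
- clamp_lever (a joint): lever angle, rad: 0 open (handle 70 degrees above level, leaning to jig +x), growing as it goes over and down towards jig +x; 1.00 is the dead point; 1.15 is locked, at its end, handle 4 degrees above level. A spring resists with up to about 5 N at lever_grip and throws it back open if let go before the dead point; past that it snaps to 1.15 by itself and stays
- rib: bystander, loose: flat oval wooden rib, 48x107x8 mm, lying on the free wing of the jig board. Origin at the centre of its underside
- slip_cup_1: bystander, loose: small cup, 52 mm across, 45 mm high, on the free wing of the jig board. Origin at the centre of its underside
- cutter_ring: bystander, loose: round metal clay cutter, 70 mm across, 32 mm high, on the table at the back left. Origin at the centre of its underside
- scraper: bystander, loose: steel scraper with a wooden back, 71x117x9 mm, on the table behind the jig. Origin at the centre of its underside
- glaze_jar: bystander, loose: lidded jar, 59 mm across, 82 mm high, at the right side of the table. Origin at the centre of its underside
- thrown_cup: bystander, loose: clay-coloured cup, 65 mm across, 62 mm high, at the right side of the table. Origin at the centre of its underside
Not all that is in view belongs to the job. What is shaped like the mould but green or turquoise is not meant.

How it is judged:
By the outcome, as a careful person would: the job done as asked, in the order asked, and still so for the second after the job is handed in, with the robot touching nothing.
It also fails if it takes over 50 s, if anything falls off the work surface, if the arm or the gripper's body presses on something with over 40 N, if the wrist force passes 120 N, or if a joint passes its speed limit or range.

## Working session

There is one attempt and no reset: what is moved stays moved. The work goes in short steps, Python scripts to look and compute and a shell command to move; the robot and the scene stay as the last step left them, time stands still between calls to the robot, and variables do not carry over. Pictures are saved under pics/ and viewed, about 8 in all and at most 12, crops included, and the job is handed in when it is done.

```bash
mkdir -p pics
python3 - <<'E'
from bench import bot
import cv2,numpy as np
s=bot.state();print(s['time'],s['tcp_pos'],s['tool_rot'],s['opening'])
for c in ['scene','top']:
    im=bot.camera(c);cv2.imwrite(f'pics/{c}0.png',cv2.resize(im[:,:,::-1],(800,600)) )
    k=bot.get_calibration(c);print(c,np.round(k['K'],1).tolist(),k['distortion'],k['position'],np.round(k['rotation'],4).tolist())
    for t in ['jig','mould','clamp_arm','clamp_lever','rib','slip_cup_1']:
        print(t,[(round(r['confidence'],2),[round(float(x)) for x in r['extent']]) for r in bot.look_for(c,t)[:3]])
E
```

```text
0.0 [0.19180822 0.62036694 0.24769386] [-1.61843347e-04  1.49290893e-01  9.88792850e-01 -9.50287103e-04] 0.09175740240911157
scene [[362.4, 0.0, 261.4], [0.0, 362.4, 186.0], [0.0, 0.0, 1.0]] [-0.04818764  0.          0.          0.          0.        ] [ 0.14808213 -0.59672184  0.9581064 ] [-0.3308, 0.894, -0.2844, 0.1019]
jig [(0.83, [244, 160, 304, 262])]
mould [(0.95, [168, 173, 195, 197]), (0.86, [272, 216, 295, 250]), (0.73, [207, 164, 237, 186])]
clamp_arm [(0.48, [280, 200, 289, 210]), (0.43, [241, 158, 303, 265])]
clamp_lever [(0.56, [281, 162, 288, 193]), (0.3, [246, 221, 263, 248])]
rib [(0.67, [245, 219, 263, 249])]
slip_cup_1 [(0.65, [249, 187, 266, 211])]
top [[403.4, 0.0, 258.7], [0.0, 403.4, 192.8], [0.0, 0.0, 1.0]] [-0.14018941  0.          0.          0.          0.        ] [ 0.46856098 -0.02246013  1.26861997] [0.0351, -0.6974, 0.7149, -0.038]
jig [(0.67, [221, 159, 325, 254])]
mould [(0.9, [175, 200, 207, 234]), (0.7, [346, 139, 368, 164]), (0.68, [161, 242, 193, 273])]
clamp_arm [(0.44, [266, 186, 291, 203]), (0.16, [223, 156, 323, 256])]
clamp_lever []
rib [(0.62, [262, 220, 291, 244])]
slip_cup_1 [(0.51, [240, 201, 252, 216])]
```

View pics/top0.png

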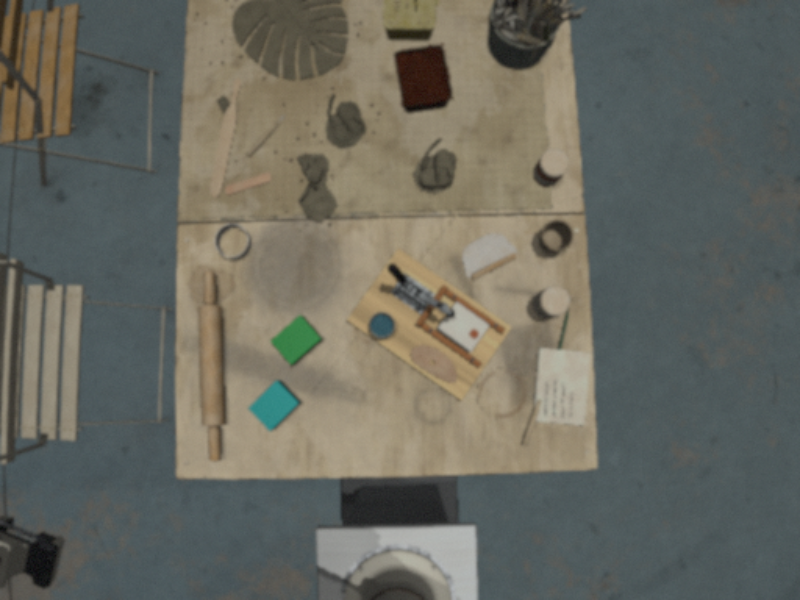

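View pics/scene0.png

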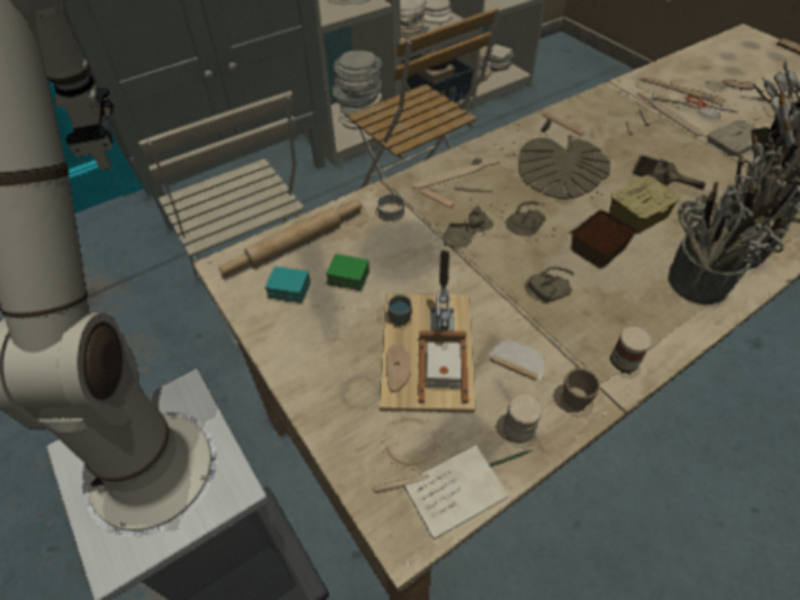

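The white block at (465,327) in the enlarged top view lies between the rails with the clamp behind it, so it is the mould. The green block (297,340) and the turquoise block (275,405) are look-alikes. The jig's +x points up and left in the top image. Next I compute a coarse pose and check it in a crop.

```bash
cat > h.py <<'E'
from bench import bot
import cv2,numpy as np
from scipy.spatial.transform import Rotation as R
def cal(c):
    k=bot.get_calibration(c);q=k['rotation'];q=np.array(q)
    M=R.from_quat(q,scalar_first=True).as_matrix() if q.shape==(4,) else q
    return k['K'],np.array(k['distortion']),np.array(k['position']),M
def ray(c,uv,z,C=None):
    K,D,p,M=C or cal(c)
    n=cv2.undistortPoints(np.array(uv,float).reshape(-1,1,2),np.array(K),D)[:,0]
    d=np.c_[n,np.ones(len(n))]@M.T
    z=np.broadcast_to(z,len(d))
    return p+d*((z-p[2])/d[:,2])[:,None]
def proj(X,C):
    K,D,p,M=C
    Y=(np.asarray(X,float)-p)@M
    return cv2.projectPoints(Y,np.zeros(3),np.zeros(3),np.array(K),D)[0][:,0]
E
python3 - <<'E'
from h import *
s=512/800
P=ray('top',np.array([[398,250],[347,322],[462,399],[510,326]])*s,.015)
print(P.round(3)); print(np.linalg.norm(P-np.roll(P,-1,0),axis=1))
print(ray('top',np.array([[465,327]])*s,.055))
K,D,p,M=cal('wrist');print(K,D,p,M.round(3))
im=bot.camera('top')
cv2.imwrite('pics/crop1.png',cv2.resize(im[150:265,215:335,::-1],None,fx=5,fy=5,interpolation=cv2.INTER_CUBIC))
E
```

```text
[[ 0.703 -0.019  0.015]
 [ 0.56   0.086  0.015]
 [ 0.402 -0.139  0.015]
 [ 0.544 -0.24   0.015]]
[0.1775997  0.27473539 0.17433029 0.27186572]
[[ 0.54168434 -0.14515133  0.055     ]]
[[290.08682024   0.         248.4366316 ]
 [  0.         290.08682024 194.39188894]
 [  0.           0.           1.        ]] [0.00164573 0.         0.         0.         0.        ] [0.12063308 0.64254689 0.3845902 ] [[ 0.295  0.918  0.264]
 [ 0.956 -0.283 -0.082]
 [-0.     0.277 -0.961]]
```

View pics/crop1.png

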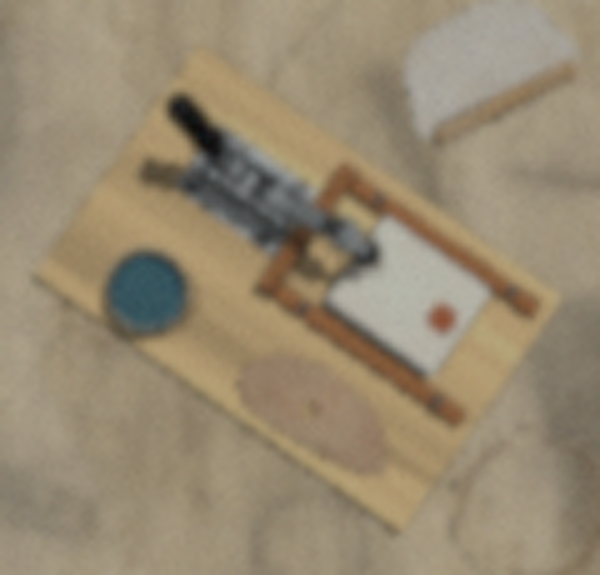

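The crop confirms it: white mould with an orange mark at crop (410,295), between the brown rails. The stop is at about (305,230), the black lever at (195,120), and rib and cup are on the wing. I'll move above the jig with the gripper shut and measure from near with the wrist camera.

```bash
python3 -m handwheel '0.019 -0.042 0.004 0 0 -6 -1;0.019 -0.042 0.004 0 0 -6 -1;0.019 -0.042 0.004 0 0 -6 -1;0.019 -0.042 0.004 0 0 -6 -1;0.019 -0.042 0.004 0 0 -6 -1' 40
python3 -m handwheel '0.019 -0.042 0.004 0 0 -6 -1;0.019 -0.042 0.004 0 0 -6 -1;0.019 -0.042 0.004 0 0 -6 -1;0.019 -0.042 0.004 0 0 -6 -1;0.019 -0.042 0.004 0 0 -6 -1'
```

```text
time: 1.25
tcp_pos: [0.2825, 0.4099, 0.2674]
tool_rot: [-0.003, 0.403, 0.915, 0.002]
ft_force: [0.2, -0.2, 0.6]
opening: 0.0561
time: 1.75
tcp_pos: [0.3801, 0.1912, 0.2901]
tool_rot: [-0.001, 0.635, 0.773, 0.005]
ft_force: [1.5, 0.5, -0.5]
opening: 0.0165
```

```bash
python3 -m handwheel '0.02 -0.042 0.004 0 0 -6 -1;0.02 -0.042 0.004 0 0 -6 -1;0.02 -0.042 0.004 0 0 -6 -1;0.02 -0.042 0.004 0 0 -6 -1;0.02 -0.042 0.004 0 0 -6 -1'
python3 -m handwheel '0.02 -0.042 0.004 0 0 -6 -1;0.02 -0.042 0.004 0 0 -6 -1;0.02 -0.03 0.004 0 0 -4 -1;0 0 0 0 0 0 -1;0 0 0 0 0 0 -1'
python3 - <<'E'
from h import *
C=cal('wrist');im=bot.camera('wrist')
np.savez('w1.npz',K=C[0],D=C[1],p=C[2],M=C[3])
cv2.imwrite('pics/w1raw.png',im[:,:,::-1])
cv2.imwrite('pics/w1.png',cv2.resize(im[:,:,::-1],(800,600),interpolation=cv2.INTER_CUBIC))
print(bot.state()['joint_positions'].round(2))
for t in ['jig','mould','clamp_arm','clamp_lever']:
    print(t,[(round(r['confidence'],2),[round(float(x)) for x in r['extent']]) for r in bot.look_for('wrist',t)[:3]])
E
```

```text
time: 2.25
tcp_pos: [0.4827, -0.0278, 0.3138]
tool_rot: [0.002, 0.819, 0.573, 0.009]
ft_force: [1.9, 0.5, -0.6]
opening: 0.0003
time: 2.75
tcp_pos: [0.5456, -0.1548, 0.3281]
tool_rot: [0.006, 0.896, 0.443, 0.009]
ft_force: [-0.4, 0.5, -1.7]
opening: 0.0005
[-0.05  0.24  0.33  1.71 -0.09  1.18 -0.34]
jig [(0.93, [148, 0, 278, 211])]
mould [(0.81, [218, 131, 261, 190]), (0.61, [229, 67, 242, 146]), (0.56, [2, 0, 24, 38])]
clamp_arm [(0.69, [228, 69, 240, 146])]
clamp_lever [(0.66, [221, 1, 241, 66])]
```

View pics/w1.png

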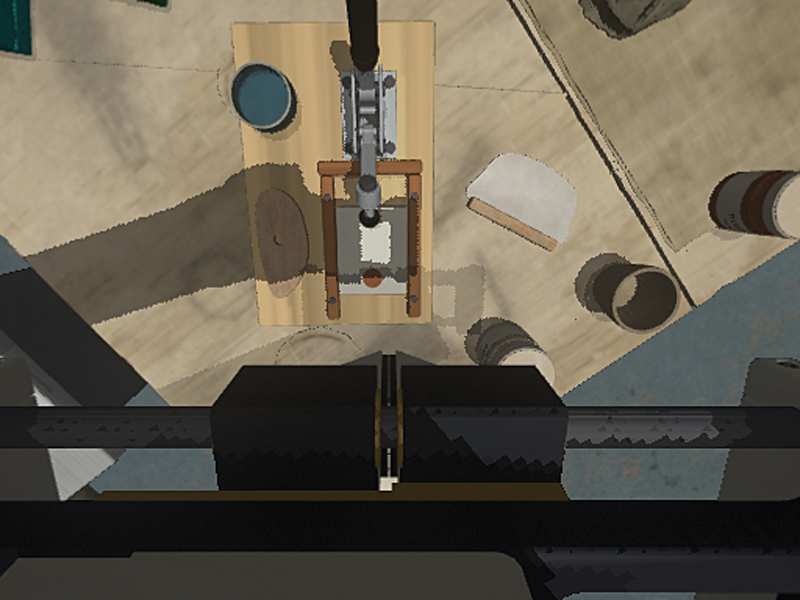

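The wrist view shows the jig board with corners at (232,24), (435,22), (432,325) and (260,326), the stop at about y=168, the mould at y=205–295, and the jar at (510,350). Now I fit the jig pose from these.

Run:
```python
from h import *
w=np.load('w1.npz');C=(w['K'],w['D'],w['p'],w['M']);s=512/800
P=ray('w',np.array([[232,24],[435,22],[432,325],[260,326]])*s,.015,C)
print(P.round(4),np.linalg.norm(P-np.roll(P,-1,0),axis=1))
ex=(P[0]-P[3]+P[1]-P[2])[:2];ey=(P[0]-P[1]+P[3]-P[2])[:2]
print('yaw',np.degrees(np.arctan2(ex[1],ex[0])),np.degrees(np.arctan2(-ey[0],ey[1])))
a=np.arctan2(ex[1],ex[0]);u=np.array([np.cos(a),np.sin(a)]);v=np.array([-u[1],u[0]])
S=ray('w',np.array([[320,174],[422,174]])*s,.041,C)   # stop top, mould side edge ends
m=ray('w',np.array([[335,207],[404,207],[408,295],[339,295]])*s,.055,C)
o=S.mean(0)[:2]
c=P.mean(0)[:2]
print('stop',S.round(4),np.linalg.norm(S[0]-S[1]),'jig c in stop frame',(c-o)@u,(c-o)@v)
print('mould jig',[( round((q[:2]-o)@u,4),round((q[:2]-o)@v,4)) for q in m])
print('o',o,'cam',(C[2][:2]-o)@u,(C[2][:2]-o)@v,C[2][2])
im=cv2.imread('pics/w1raw.png')
cv2.imwrite('pics/w1c.png',cv2.resize(im[85:215,160:290],None,fx=4.6,fy=4.6,interpolation=cv2.INTER_CUBIC))
```

```text
[[ 0.5654  0.0852  0.015 ]
 [ 0.7083 -0.0205  0.015 ]
 [ 0.5419 -0.246   0.015 ]
 [ 0.3999 -0.1375  0.015 ]] [0.17770446 0.28023809 0.17874667 0.27749998]
yaw 53.4804007885421 53.05677696765623
stop [[ 0.5484 -0.0605  0.041 ]
 [ 0.6212 -0.116   0.041 ]] 0.0915534826347782 jig c in stop frame -0.01150389010503829 0.02992557574793458
mould jig [(np.float64(-0.0277), np.float64(0.0323)), (np.float64(-0.0287), np.float64(-0.0287)), (np.float64(-0.1092), np.float64(-0.032)), (np.float64(-0.1079), np.float64(0.0323))]
o [ 0.58476093 -0.08827914] cam -0.0042862031293169865 -0.00676229683734451 0.4646666821595199
```

View pics/w1c.png

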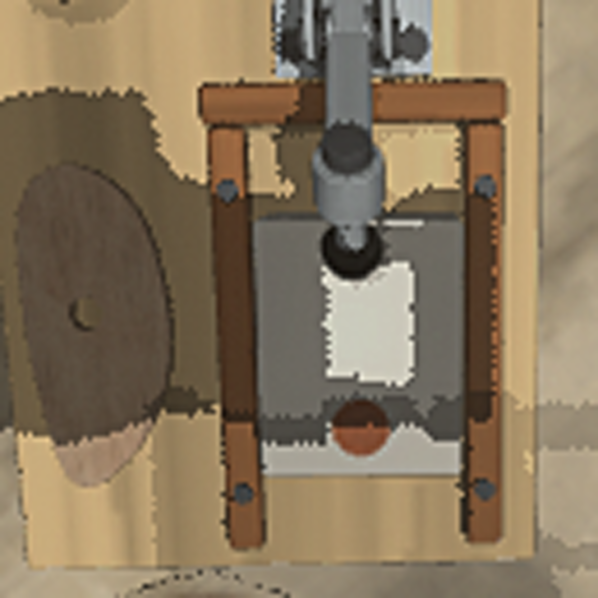

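The mould lies at jig x −108 to −28, a 28 mm gap, between the rails, which matches the description. Before descending I check where the jar stands relative to the gripper body.

```bash
cat >> h.py <<'E'
O=np.array([.5848,-.0883]);A=np.radians(53.2);U=np.array([np.cos(A),np.sin(A)]);V=np.array([-U[1],U[0]])
def j(p): d=np.asarray(p)[...,:2]-O; return np.c_[np.atleast_1d(d@U),np.atleast_1d(d@V)].round(4)
def wd(x,y): return (O+x*U+y*V).round(4)
def st():
    s=bot.state();M=R.from_quat(s['tool_rot'],scalar_first=True).as_matrix()
    print('t',s['time'],'tcp',np.round(s['tcp_pos'],4),'jig',j(s['tcp_pos']),'tool x yaw',np.degrees(np.arctan2(M[1,0],M[0,0])).round(2),'tool z jig',(U@M[:2,2]).round(3),(V@M[:2,2]).round(3),'F',s['ft_force'].round(1))
E
python3 - <<'E'
from h import *
w=np.load('w1.npz');C=(w['K'],w['D'],w['p'],w['M']);s=512/800
print('jar lid',j(ray('w',np.array([[525,365],[500,330],[470,340]])*s,[.082,.0,0],C)))
for t in ['glaze_jar','thrown_cup']:
  for r in bot.look_for('scene',t)[:2]:
    e=r['extent']; print(t,r['confidence'],np.round(e),j(ray('scene',[[(e[0]+e[2])/2,(e[1]+e[3])/2]],.041)))
st()
print('start -0.135:',wd(-.135,0),'end -.097',wd(-.097,0), 'lever',wd(.072,0))
E
```

```text
jar lid [[-0.1699 -0.1381]
 [-0.1638 -0.136 ]
 [-0.1748 -0.1038]]
glaze_jar 0.79 [321. 253. 345. 286.] [[-0.1867 -0.1354]]
thrown_cup 0.74 [358. 232. 384. 258.] [[-0.1047 -0.2557]]
t 3.1 tcp [ 0.5456 -0.1531  0.3285] jig [[-0.0754 -0.0074]] tool x yaw 52.79 tool z jig 0.012 -0.02 F [ 0.5 -0.3 -0.1]
start -0.135: [ 0.5039 -0.1964] end -.097 [ 0.5267 -0.166 ] lever [ 0.6279 -0.0306]
```

```bash
python3 -m handwheel '-0.023 -0.022 0 5 -3 0.2 -1;-0.022 -0.022 0 5 -3 0.2 -1;0 0 -0.045 0 0 0 -1;0 0 -0.045 0 0 0 -1;0 0 -0.045 0 0 0 -1'
python3 -c "from h import *;st()"
```

```text
time: 3.6
tcp_pos: [0.5057, -0.1965, 0.1995]
tool_rot: [-0.042, 0.886, 0.449, 0.107]
ft_force: [1.2, 0.7, -0.3]
opening: 0.0001
t 3.6 tcp [ 0.5057 -0.1965  0.1995] jig [[-0.1341 -0.0015]] tool x yaw 53.84 tool z jig 0.227 -0.019 F [ 1.2  0.7 -0.3]
```

```bash
python3 -m handwheel '-0.007 -0.001 -0.04 0.6 0.9 -0.6 -1;0 0 -0.04 0 0 0 -1;0 0 -0.038 0 0 0 -1;0 0 -0.022 0 0 0 -1;0 0 0 0 0 0 -1'
python3 - <<'E'
from h import *
st();im=bot.camera('wrist')
cv2.imwrite('pics/w2.png',cv2.resize(im[:,:,::-1],(800,600),interpolation=cv2.INTER_CUBIC))
E
```

```text
time: 4.1
tcp_pos: [0.4946, -0.1926, 0.0503]
tool_rot: [-0.053, 0.888, 0.445, 0.1]
ft_force: [0.2, 0.9, 0.7]
opening: 0.0003
t 4.1 tcp [ 0.4946 -0.1926  0.0503] jig [[-0.1376  0.0097]] tool x yaw 53.13 tool z jig 0.225 0.005 F [0.2 0.9 0.7]
```

View pics/w2.png

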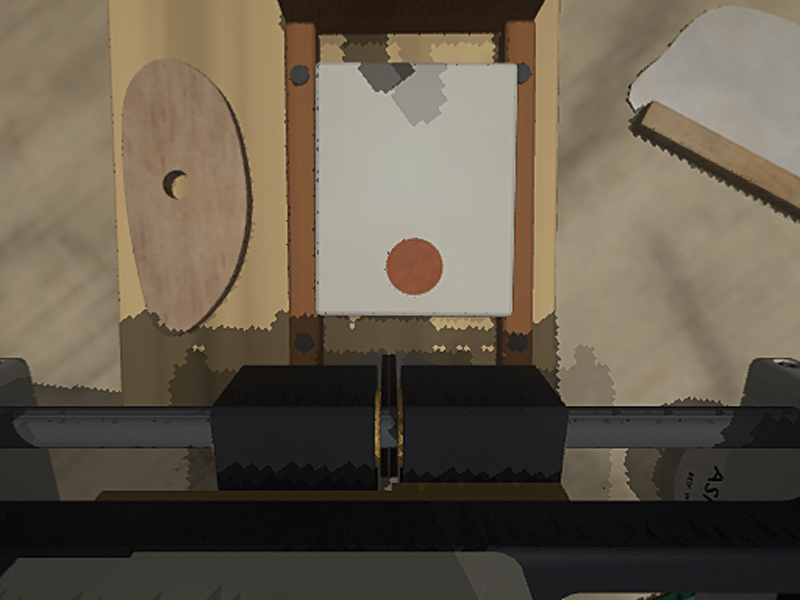

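The mould (316–518 × 62–315 px) lies squarely between the rails. The fingertips at (388,357) are about 8 mm off its centre line towards +y, so I correct that while pushing.

```bash
python3 -m handwheel '0.008 0.001 0 0 0 0 -1;0.004 0.005 0 0 0 0 -1;0.004 0.005 0 0 0 0 -1;0.003 0.004 0 0 0 0 -1;0.003 0.004 0 0 0 0 -1'
python3 -c "from h import *;st()"
python3 -m handwheel '0.003 0.004 0 0 0 0 -1;0.003 0.004 0 0 0 0 -1;0 0 0 0 0 0 -1;0 0 0 0 0 0 -1;0 0 0 0 0 0 -1'
python3 -c "from h import *;st()"
```

```text
time: 4.65
tcp_pos: [0.5229, -0.1749, 0.0577]
tool_rot: [-0.048, 0.888, 0.445, 0.104]
ft_force: [-1.0, -0.5, -2.5]
opening: 0.0002
t 4.65 tcp [ 0.5229 -0.1749  0.0577] jig [[-0.1064 -0.0023]] tool x yaw 53.29 tool z jig 0.227 -0.006 F [-1.  -0.5 -2.5]
time: 5.15
tcp_pos: [0.5293, -0.1657, 0.0581]
tool_rot: [-0.048, 0.888, 0.446, 0.103]
ft_force: [-1.2, -0.7, -1.1]
opening: 0.0002
t 5.15 tcp [ 0.5293 -0.1657  0.0581] jig [[-0.0952 -0.0019]] tool x yaw 53.34 tool z jig 0.227 -0.006 F [-1.2 -0.7 -1.1]
```

```bash
python3 -m handwheel '0.001 0.002 0 0 0 0 -1;0.001 0.002 0 0 0 0 -1;0.001 0.002 0 0 0 0 -1;0 0 0 0 0 0 -1;0 0 0 0 0 0 -1'
python3 - <<'E'
from h import *
st();im=bot.camera('wrist')
cv2.imwrite('pics/w3.png',cv2.resize(im[:,:,::-1],(800,600),interpolation=cv2.INTER_CUBIC))
E
```

```text
time: 5.65
tcp_pos: [0.5294, -0.1657, 0.0581]
tool_rot: [-0.046, 0.89, 0.443, 0.101]
ft_force: [-0.7, -0.3, -0.3]
opening: 0.0003
t 5.65 tcp [ 0.5294 -0.1657  0.0581] jig [[-0.0952 -0.0019]] tool x yaw 52.96 tool z jig 0.222 -0.009 F [-0.7 -0.3 -0.3]
```

View pics/w3.png

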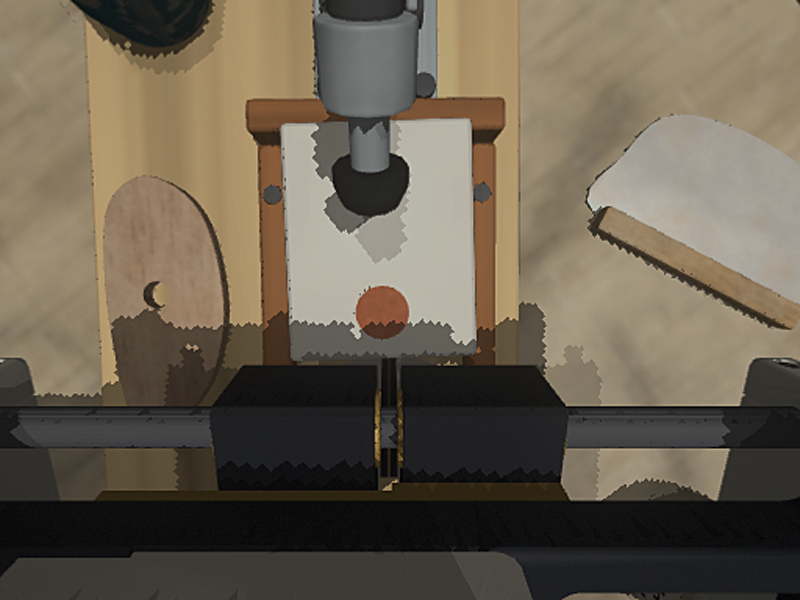

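The mould is near the stop now (far edge at about y=122), but such small shifts do not move the arm. I push with larger ones until the force rises.

```bash
python3 -m handwheel '0.003 0.004 0 0 0 0 -1;0.003 0.004 0 0 0 0 -1;0.003 0.004 0 0 0 0 -1;0.003 0.004 0 0 0 0 -1;0.003 0.004 0 0 0 0 -1'
python3 -c "from h import *;st()"
```

```text
time: 6.2
tcp_pos: [0.5305, -0.165, 0.0572]
tool_rot: [-0.041, 0.894, 0.436, 0.091]
ft_force: [-12.2, -9.0, 11.2]
opening: 0.0002
t 6.2 tcp [ 0.5305 -0.165   0.0572] jig [[-0.0939 -0.0024]] tool x yaw 51.99 tool z jig 0.199 -0.01 F [-12.2  -9.   11.2]
```

Force is 15 N against the push, and the finger face is at jig x −80 mm, so the mould is home. I retreat, rise and check.

```bash
python3 -m handwheel '-0.012 -0.016 0 0 0 0 -1;-0.012 -0.016 0.005 0 0 0 -1;0 0 0.045 -4 3 0 -1;0 0 0.045 -4.5 3 0.5 -1;0 0 0.045 0 0 0.5 -1'
python3 -m handwheel '0 0 0.045 0 0 0 -1;0 0 0.045 0 0 0 -1;0.003 0.004 0 0 0 0 -1;0 0 0 0 0 0 -1;0 0 0 0 0 0 -1'
python3 - <<'E'
from h import *
st();C=cal('wrist');im=bot.camera('wrist')
np.savez('w4.npz',K=C[0],D=C[1],p=C[2],M=C[3])
cv2.imwrite('pics/w4.png',cv2.resize(im[:350,100:400,::-1],None,fx=2,fy=2,interpolation=cv2.INTER_CUBIC)[:600])
E
```

```text
time: 6.7
tcp_pos: [0.4984, -0.2029, 0.1948]
tool_rot: [-0.0, 0.899, 0.439, 0.004]
ft_force: [1.5, 0.9, -0.3]
opening: 0.0005
time: 7.2
tcp_pos: [0.5076, -0.1948, 0.2961]
tool_rot: [0.003, 0.897, 0.442, 0.011]
ft_force: [-0.2, -0.5, 0.1]
opening: 0.0007
t 7.2 tcp [ 0.5076 -0.1948  0.2961] jig [[-0.1315 -0.002 ]] tool x yaw 52.5 tool z jig 0.016 -0.016 F [-0.2 -0.5  0.1]
```

View pics/w4.png

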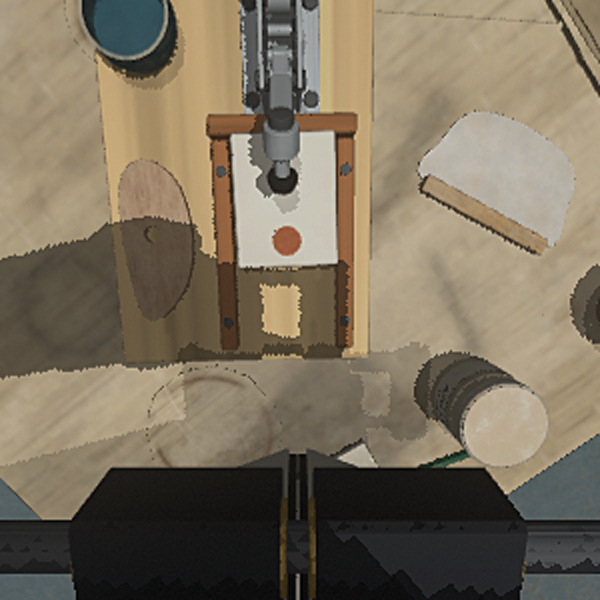

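Run:
```python
from h import *
w=np.load('w4.npz');C=(w['K'],w['D'],w['p'],w['M'])
f=lambda p:np.array(p)/2+[100,0]
print('mould',j(ray('w',f([[232,133],[335,131],[338,265],[240,268]]),.055,C)).tolist())
print('stop',j(ray('w',f([[208,137],[356,134]]),.041,C)).tolist())
print('board',j(ray('w',f([[122,362],[369,356]]),.015,C)).tolist(),'true x -.1515')
```

```text
mould [[-0.0017, 0.0312], [-0.0012, -0.0309], [-0.0803, -0.0332], [-0.0814, 0.0294]]
stop [[-0.0017, 0.0475], [-0.0009, -0.0451]]
board [[-0.1502, 0.1215], [-0.1485, -0.0599]] true x -.1515
```

Mould and stop edges agree to within 0.5 mm, so it is home. Next I go over to the lever, into the V between arm and lever.

```bash
python3 -m handwheel '0.026 0.036 0 0 1 0.5 -1;0.026 0.036 0 0 0 0 -1;0.026 0.036 0 0 0 0 -1;0.026 0.035 0 0 0 0 -1;0 0 0 0 0 0 -1'
python3 -c "from h import *;st()"
```

```text
time: 7.75
tcp_pos: [0.6088, -0.0477, 0.2865]
tool_rot: [-0.005, 0.897, 0.443, -0.004]
ft_force: [-0.5, 0.6, -0.6]
opening: 0.0004
t 7.75 tcp [ 0.6088 -0.0477  0.2865] jig [[0.0468 0.0051]] tool x yaw 52.54 tool z jig -0.002 0.012 F [-0.5  0.6 -0.6]
```

```bash
python3 -m handwheel '0.004 -0.003 -0.035 0 0 0.5 -1;0 0 -0.035 0 0 0 -1;0 0 -0.03 0 0 0 -1;0 0 -0.011 0 0 0 -1;0 0 0 0 0 0 -1'
python3 - <<'E'
from h import *
st();im=bot.camera('wrist')
cv2.imwrite('pics/w5.png',cv2.resize(im[:,:,::-1],(640,480)))
E
```

```text
time: 8.25
tcp_pos: [0.6086, -0.05, 0.164]
tool_rot: [-0.007, 0.894, 0.448, -0.009]
ft_force: [-0.8, 0.1, 0.5]
opening: 0.0003
t 8.25 tcp [ 0.6086 -0.05    0.164 ] jig [[0.0449 0.0039]] tool x yaw 53.22 tool z jig -0.011 0.021 F [-0.8  0.1  0.5]
```

View pics/w5.png

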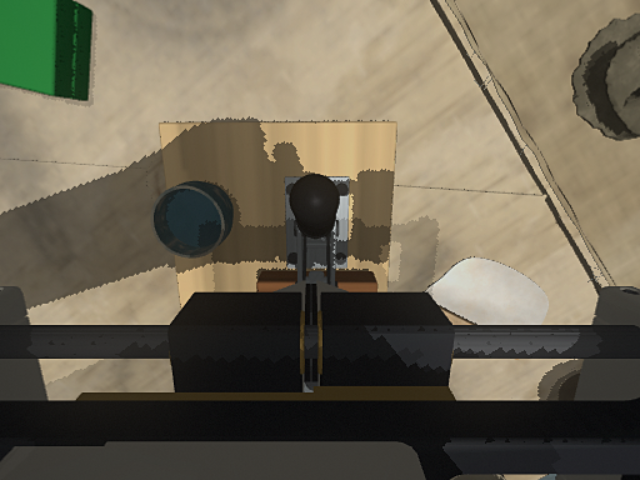

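The handle (317,205 px) and the fingertips (311,285 px) are in line. I push over along the lever's arc.

```bash
python3 -m handwheel '0.011 0.009 0.006 0 0 0 -1;0.008 0.011 0.006 0 0 0 -1;0.004 0.006 -0.002 0 0 0 -1;0.004 0.006 -0.002 0 0 0 -1;0.005 0.007 -0.004 0 0 0 -1'
python3 -c "from h import *;st()"
```

```text
time: 8.8
tcp_pos: [0.6462, -0.011, 0.176]
tool_rot: [-0.004, 0.895, 0.447, -0.006]
ft_force: [-2.8, -3.0, -0.0]
opening: 0.0004
t 8.8 tcp [ 0.6462 -0.011   0.176 ] jig [[ 0.0987 -0.0029]] tool x yaw 53.07 tool z jig -0.007 0.013 F [-2.8 -3.  -0. ]
```

```bash
python3 -m handwheel '0.003 0.008 -0.010 0 0 0 -1;0.004 0.006 -0.010 0 0 0 -1;0.004 0.005 -0.010 0 0 0 -1;0.003 0.004 -0.010 0 0 0 -1;0.002 0.002 -0.008 0 0 0 -1'
python3 -c "from h import *;st()"
```

```text
time: 9.3
tcp_pos: [0.6676, 0.0196, 0.1277]
tool_rot: [-0.003, 0.894, 0.448, -0.001]
ft_force: [-0.1, -0.3, 1.0]
opening: 0.0006
t 9.3 tcp [0.6676 0.0196 0.1277] jig [[ 0.136  -0.0017]] tool x yaw 53.21 tool z jig 0.001 0.007 F [-0.1 -0.3  1. ]
```

```bash
python3 -m handwheel '0 0 -0.008 0 0 0 -1;0 0 -0.006 0 0 0 -1;0 0 -0.004 0 0 0 -1;0 0 -0.004 0 0 0 -1;0 0 0 0 0 0 -1'
python3 -c "from h import *;st()"
```

```text
time: 9.8
tcp_pos: [0.6676, 0.0208, 0.1144]
tool_rot: [-0.006, 0.894, 0.448, -0.0]
ft_force: [0.5, -0.1, -0.4]
opening: 0.0002
t 9.8 tcp [0.6676 0.0208 0.1144] jig [[ 0.137 -0.001]] tool x yaw 53.2 tool z jig 0.006 0.011 F [ 0.5 -0.1 -0.4]
```

```bash
python3 -m handwheel '0 0 -0.006 0 0 0 -1;0 0 -0.006 0 0 0 -1;0 0 0 0 0 0 -1;0 0 0 0 0 0 -1;0 0 0 0 0 0 -1'
python3 -m handwheel '0 0 0.03 0 0 0 -1;0 0 0.04 0 0 0 -1;0 0 0.045 0 0 0 -1;-0.02 -0.027 0.045 0 0 0 -1;-0.024 -0.032 0.02 0 0 0 -1'
python3 -m handwheel '-0.03 -0.04 0 0 0 0 -1;-0.03 -0.04 0 0 0 0 -1;-0.02 -0.02 0 0 0 0 -1;0 0 0 0 0 0 -1;0 0 0 0 0 0 -1'
python3 - <<'E'
from h import *
st();C=cal('wrist');np.savez('w6.npz',K=C[0],D=C[1],p=C[2],M=C[3]);im=bot.camera('wrist')
cv2.imwrite('pics/w6.png',cv2.resize(im[:350,100:400,::-1],None,fx=2,fy=2,interpolation=cv2.INTER_CUBIC)[:600])
im=bot.camera('scene');cv2.imwrite('pics/s6.png',cv2.resize(im[130:280,220:370,::-1],None,fx=4,fy=4,interpolation=cv2.INTER_CUBIC))
E
```

```text
time: 10.3
tcp_pos: [0.6699, 0.0198, 0.1149]
tool_rot: [-0.007, 0.895, 0.446, 0.005]
ft_force: [-0.9, -0.5, -0.1]
opening: 0.0003
time: 10.8
tcp_pos: [0.6225, -0.0305, 0.2834]
tool_rot: [-0.011, 0.893, 0.451, -0.004]
ft_force: [0.3, -1.1, -0.1]
opening: 0.0004
time: 11.3
tcp_pos: [0.537, -0.1387, 0.2842]
tool_rot: [-0.01, 0.894, 0.448, -0.003]
ft_force: [0.1, -0.3, -0.1]
opening: 0.0003
t 11.3 tcp [ 0.537  -0.1387  0.2842] jig [[-0.069   0.0081]] tool x yaw 53.2 tool z jig 0.004 0.021 F [ 0.1 -0.3 -0.1]
```

View pics/w6.png

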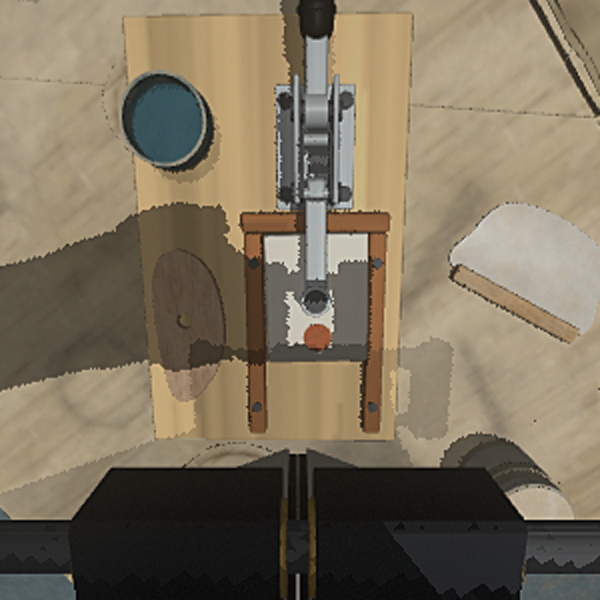

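View pics/s6.png

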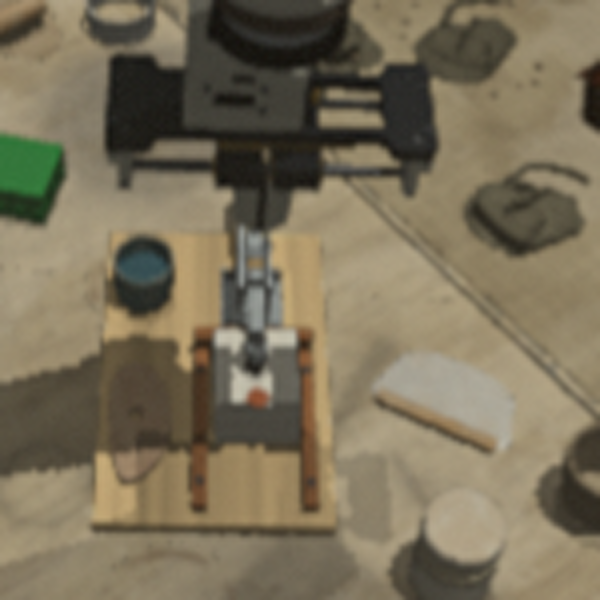

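The clamp arm lies level with its foot at (316,300) on the mould, and the lever is over. I check mould home and handle position numerically, then hand in.

Run:
```python
from h import *
w=np.load('w6.npz');C=(w['K'],w['D'],w['p'],w['M'])
f=lambda p:np.array(p)/2+[100,0]
print('mould',j(ray('w',f([[265,235],[368,234],[366,360],[268,361]]),.055,C)).tolist())
print('stop',j(ray('w',f([[243,233],[389,231]]),.041,C)).tolist())
print('foot,handle start (exp -.038, .095)',j(ray('w',f([[316,300],[316,37]]),[.08,.088],C)).tolist())
for a in (4,13,20):
  r=np.radians(a);q=[.064+.031*np.cos(r)-.009*np.sin(r),.077+.031*np.sin(r)+.009*np.cos(r)]
  print(a,((proj([[*wd(q[0],0),q[1]]],C)-[100,0])*2).round(1))
```

```text
mould [[-0.0017, 0.0318], [-0.0011, -0.0309], [-0.0795, -0.0322], [-0.0805, 0.0309]]
stop [[-0.0008, 0.0467], [0.0005, -0.0453]]
foot,handle start (exp -.038, .095) [[-0.038, 0.0006], [0.096, 0.002]]
4 [[320.   40.6]]
13 [[320.1  42.6]]
20 [[320.1  45.4]]
```

```bash
python3 -c "
from h import *
st();print(bot.sign_off())"
```

```text
t 11.4 tcp [ 0.5375 -0.1381  0.2841] jig [[-0.0682  0.008 ]] tool x yaw 53.29 tool z jig 0.003 0.021 F [-0.3 -0.2  0.4]
the job is handed in; nothing more can be done
None
```

The mould is home against the end stop and the toggle clamp is locked on it. I handed the job in at about 11.4 s. I pushed the mould home with the shut fingertips, until about 15 N of resistance. Then I pushed the lever over along its arc and drew the arm back up clear.

**Last checks:**
- **Mould:** its front edge measures within 1–2 mm of the stop's edge, and its back edge is at −80 mm. That is home within the measuring error.
- **Clamp:** the arm lies level with its foot at −38 mm, on the mould's middle. The lever stayed down after I let go. I had no direct reading of its angle; the picture fits lock, and a lever short of the dead point would have sprung open.
- **Surroundings:** the rib, cup, jar and scraper look unmoved in the last pictures. The arm is clear and the force reading is about 0.
- **Inconclusive:** a last light press on the lever did not move the arm and showed no contact force, so it confirmed nothing.

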